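# Draw one ball from the magazine and hold it under the magnifier

## Task

Pull the knob of the ball magazine's sprung slide out to its stop, once only, so that one ball drops into the tray's pocket, and let the slide spring fully home. Then take the tray by its handle and carry it upright, the ball staying in its pocket, to the bench magnifier, without touching the magnifier or disturbing the loose fittings on the table. Finish while still holding the tray in the air, level and still, with the ball at the magnifier's view point for the fitter to inspect.

Things in the scene. Friction and masses are not known exactly. Their poses are not given: they have to be found in the camera images.
- magazine: Gravity magazine for steel valve balls, aluminium, bolted down, bridging the tray's far end. Origin on the table under its outlet; y along the slide to the knob, z up; the tray comes out towards -x. Legs: inner faces at y +-48 mm; feet to y +-80, 11 high. Bridge: x +-24, y -70 to 58, underside z 42, top 78; slide's tail to y -98; clear tube 36 wide at y -40, top 138. Tray stop: x 25, 18 high.
- slide (a joint): Travel of the feed slide, m: 0 home, 0.040 at its stop; it moves along the magazine's +y. A spring draws it home (3 N at home, 6 N at the stop); let go, it returns by itself in under 1 s. A hole in it takes one ball to the outlet, whence it falls 43 mm into the pocket as the slide nears its stop; back home it is refilled from the tube, so a second pull lets out a second ball.
- knob (a point): Middle of the black round knob on the slide's rod: 22 mm diameter over 24 mm along the slide, a 30 mm collar at its outer end. With the slide home it is at (0, 83, 61) mm in the magazine's frame; it moves with the slide. Free on both sides and below; the magazine's body ends 25 mm inward. Grip it from above, across the slide, and pull along the magazine's +y.
- tray: White plastic carrying tray, a plate 236 x 88 x 9 mm (x, y, z), 0.19 to 0.30 kg, on the table with its far end under the magazine's bridge. Origin: centre of its underside; x along its length towards the pocket under the outlet, z up. Round pockets 35 mm wide, 4 mm deep at x +95 and -95 mm. With a ball in the pocket, 12 mm of room is left under the bridge. A bridge handle stands over its middle.
- tray_handle (a point): Middle of the tray's handle bar, 62 mm above the tray's underside: bar 92 mm long along the tray's x, 14 mm wide (y), 18 mm high; its posts are at x +-36 mm, 44 mm of free height under the bar. Grip it across its width. The empty tray balances about this point.
- tray_pocket (a point): Where the centre of a ball lies when it rests in the middle of the pocket under the outlet: tray frame (95, 0, 17.5) mm. A ball in the pocket can roll about 5 mm off the middle; it would climb over the pocket's edge if the tray were tipped by about 45 degrees or jerked.
- ball_center (a point): Centre of the ball to be drawn: steel, 25 mm diameter, 64 g; at the start in the hole of the slide, under the tube.
- next_ball_center (a point): Centre of the next ball, of the same kind, at the start in the tube on top of the first; one more lies on it. They stay in the magazine.
- magnifier: Bench magnifier standing firm on a heavy round base, with a bent neck. Origin: on the table under the view point; x from there towards the base, z up. Base 136 mm wide at x 225 mm, neck above it to z 231. Round lens, 104 mm over its white rim, 16 thick, centred at x 99, z 269 mm (top 312), facing down at 45 degrees to the view point. The -x side of the view point is free.
- view_point (a point): The point the magnifier looks at: on the axis of the lens, 140 mm in front of its centre, 170 mm above the table. A ball is sharp with its centre within 30 mm of it. With the tray's x turned along the magnifier's x the handle is 95 mm from it on the free side, and the gripper is well clear of the lens.
- valve_body: Bystander: brass valve body, round, 52 mm widest, 54 mm high, standing. Origin: centre of its underside.
- elbow: Bystander: white plastic pipe elbow lying on the table, two arms 46 mm long, 40 mm high. Origin: on the table under its corner.
- stop_block: Bystander: black steel stop block 50 x 50 x 25 mm with a hole. Origin: centre of its underside.

How it is judged (in metres and radians):
On the way, in this order (a step that is already met when the one before it is completed fails the run):
1. the slide is pulled out to its stop (value of joint slide above 0.037 m), for 0.1 s.
2. one ball lies in the tray's pocket and the slide is home again (value of joint slide below 0.004 m and distance between ball_center and tray_pocket below 0.012 m), for 0.2 s.
3. the tray is lifted clear with the ball in its pocket (height (world z) of tray above 0.06 m and distance between ball_center and tray_pocket below 0.012 m and contact force between the fingers and tray above 1 N), for 0.2 s.
At the end, for the whole second after the job is handed in: The robot still holds the tray in the air by its fingers alone, at rest (under 20 mm/s) and level within 7 degrees, the ball in its pocket (within 12 mm of tray_pocket) and within 30 mm of the magnifier's view point; the slide is home (within 4 mm) and the next ball is still in the magazine (all of step 2 and distance between ball_center and view_point below 0.03 m and angle between tray's own z axis and vertical below 0.12 rad and linear speed of tray below 0.02 m/s and angular speed of tray below 0.15 rad/s and height (world z) of tray above 0.1 m and contact force between the fingers and tray above 1 N and contact force between tray and magnifier below 0.1 N and contact force between tray and magazine below 0.1 N and horizontal distance between next_ball_center and magazine below 0.05 m and height (world z) of next_ball_center above 0.05 m); the arm keeps its last pose, push and grip.
It fails at once if the tray is tipped by more than 20 degrees (angle between tray's own z axis and vertical above 0.35 rad).
It fails at once if the ball falls on the table (height (world z) of ball_center below 0.0142 m).
It fails at once if a second ball is let out (height (world z) of next_ball_center below 0.05 m).
It fails at once if the magnifier is touched (contact force between magnifier and anything else above 1 N).
It fails at once if a loose fitting (valve body, elbow or stop block) is moved by more than 20 mm (distance of any of valve_body, elbow, stop_block from where it was at the start of the episode above 0.02 m).
It also fails if it takes over 72 s, if anything falls off the work surface, if the arm or the gripper's body presses on something with over 40 N, if the wrist force passes 120 N, or if a joint passes its speed limit or range.

## Robot

A 6-joint arm with a two-finger parallel gripper is mounted at the origin on the work surface. World frame = base frame: x ahead of the robot, y to its left, z up, the work surface at z = 0. Lengths are in m, angles in degrees, forces in N, time in s.
With the tool pointing down it reaches from about 0.35 to 0.95 m from the base axis. Payload 17.4 kg.
Tool frame: the origin (TCP) lies at the very end of the fingers, on their centre line; the grasp point (between the pads) lies 19 mm behind it; z points along the fingers, y is the line along which they close (so a half turn about z gives the same grasp; the last joint's range is limited). The gripper opens to 93 mm and grips with 3 to 60 N. Pads are 15 mm wide; open, the fingers measure 128 mm over their backs; the gripper's body (75 mm by 188 mm) begins 65 mm behind the grasp point.
Start: joints at [-67.311, 6.646, 82.598, -0, 90.757, -2.166], TCP at [0.284, -0.612, 0.219] pointing down, gripper open.
Joint ranges: [-162.19, 162.19], [-47.58, 125.68], [4.15, 143.07], [-65.23, 245.23], [0.69, 171.88], [-170.13, 170.13]. Speed limits (degrees/s): [108.29, 108.29, 127.2, 180, 180, 180].

## Interface

Orientations are given as a 3x3 rotation matrix whose columns are the frame's x, y, z axes.
In Python, from bench import monitor, eyes, workorder gives the robot as it stands.
- The arm moves only by the tool servo_tool, never from a script. Its argument "steps" is a list of rows, each a list of 3 entries, a list of its own where there are three numbers: the shift along the tool's x, y, z each as a share of 0.1 m, from -1 to 1, then the turn, a rotation vector about the tool's x, y, z each as a share of 360 degrees, from -1 to 1, then the opening, from 0 (shut) to 1 (fully open). In form: [[[tx, ty, tz], [rx, ry, rz], hand], ...]. A call has 1 to 5 rows; each row is the pose to reach, as a shift and turn from the pose commanded when the call began, along the tool's axes at that moment, turning the shorter way round; what a row does not reach only later rows make up. A row lasts 1/12 s, in which the tool goes at most 41.7 mm and 7.16 degrees, less where a joint would pass 70% of its speed; a pose out of reach is approached as far as the arm can. A call with a number of a shift or a turn outside -1 to 1 is refused whole. A call with a gripper value outside its range is refused whole. The fingers move at their own pace and stop on an object; "squeeze" is the grip in N (left out, the last holds). Time passes only in rows, so rows that repeat a pose let the fingers close. It gives the time, the measured TCP pose, the force, the opening and the grip force at its end, in the units of the state.
- monitor.state(): the state, without advancing time (a new reading comes with each control period).
- eyes.snapshot(name): name is "side" or "top" or "wrist"; returns the picture (420x560x3 uint8, blue, green, red); there is no depth.
- eyes.camera_params(name): a dict with "fx", "fy", "cx", "cy" (pixels), "pose" (4x4, takes a point from camera to world coordinates). Camera axes: x right, y up, looking along -z (the intrinsics and any distortion apply to the point x, -y, -z); pixel columns grow to the right and rows downward; lengths in m; the calibration is good to about 2 mm. A picture is of the moment at which its call begins: read the wrist's pose just before it. camera_params takes no time and is no camera call; for the wrist camera it gives the pose at the moment of the call.
- workorder.sign_off(): hands the job in; it is judged then, once.
Trained networks look in the newest picture that a camera, given by its name, has taken for a name from the list of things; names that differ only in an ending like _2 or _b are one class to them, and where a whole thing is asked for, a point or a joint stands for the part that bears it (a point fixed in the world has none). Each returns a list of dicts, best first, with "p" (0 to 1); they miss things now and then, are a little off and sometimes report something else, mostly with a low value. They report only what shows in the picture. A call takes as long as a camera call.
- eyes.spot_in(camera, name): "xyz" ([x, y, z] in m, in world coordinates, good to about 4 mm: the middle of the surface that is visible of it).
- eyes.regions_of(camera, name): "pixels" (420x560 bool, what is visible of it).
- eyes.landmark_of(camera, name): "xyz" ([x, y, z] in m, in world coordinates, good to about 4 mm: a listed point, or the origin of a listed thing).
The state is a dict: "clock": time; "joint_pos": joint angles; "dq": joint speeds; "tau": joint torques, N m; "tcp_pos": TCP position; "eef_rot": TCP orientation; "contact_force": force on the tool from outside, world axes, zero at the start; "wrist_torque": the same for the moment, N m; "width": finger opening in m; "grip_force": force on a finger pad.
Only numpy, scipy, OpenCV 4.12 (cv2) and the standard library are available. Lean on these libraries where they do the work, as an engineer would, in place of code of your own. Each camera call takes 0.05 s, during which the arm holds its last target. There are 200 camera calls.

## Working session

There is one attempt and no reset: what is moved stays moved. The work goes in short steps, Python scripts to look and compute and a tool call to move; the robot and the scene stay as the last step left them, time stands still between calls to the robot, and variables do not carry over. Pictures are saved under pics/ and viewed, at most 10 in all, crops included, and the job is handed in when it is done.

Besides the shell and the picture viewer there is one more tool, called as name([rows], argument=value, ...), one row to a line, values as JSON. servo_tool: Moves the arm, as the interface text tells. Its arguments: {"type":"object","properties":{"steps":{"type":"array"},"squeeze":{"type":"number"}},"required":["steps"]}

```bash
mkdir -p pics; python3 - <<'E'
from bench import monitor, eyes
import cv2, numpy as np
s=monitor.state(); print(s['clock'],s['tcp_pos'],s['eef_rot'],s['width'])
ims=[]
for c in ['side','top']:
    im=eyes.snapshot(c); cv2.imwrite(f'pics/{c}0.png',im); ims.append(im)
    for n in ['magazine','knob','tray','tray_handle','tray_pocket','magnifier','view_point','valve_body','elbow','stop_block','ball_center']:
        r=eyes.landmark_of(c,n)
        print(c,n,[(np.round(d['xyz'],4).tolist(),round(d['p'],2)) for d in r[:2]])
cv2.imwrite('pics/both.png',cv2.resize(np.vstack(ims),(448*1,600+72))[:600] if 0 else cv2.resize(np.hstack(ims),(800,300)))
E
```

```text
0.0 [ 0.28362393 -0.61227658  0.21789942] [[ 9.07372329e-01  4.20327550e-01 -4.54687950e-04]
 [ 4.20327794e-01 -9.07371675e-01  1.09007937e-03]
 [ 4.56194228e-05 -1.18022584e-03 -9.99999302e-01]] 0.0931441921553205
side magazine [([0.5091, -0.2062, -0.0028], 0.82)]
side knob [([0.4893, -0.1298, 0.0625], 0.98)]
side tray [([0.4183, -0.2305, -0.0016], 0.59)]
side tray_handle [([0.4206, -0.2355, 0.0605], 0.8)]
side tray_pocket [([0.5116, -0.2035, 0.0158], 0.95)]
side magnifier []
side view_point []
side valve_body [([0.7303, 0.0055, -0.0015], 0.68)]
side elbow [([0.4018, -0.004, -0.0037], 0.83)]
side stop_block [([0.5924, -0.0091, -0.0028], 0.64)]
side ball_center []
top magazine [([0.5086, -0.2048, -0.0021], 0.75), ([0.7338, 0.0039, -0.0014], 0.62)]
top knob [([0.4887, -0.1308, 0.064], 0.62)]
top tray [([0.4182, -0.2309, 0.0039], 0.68)]
top tray_handle [([0.4224, -0.232, 0.0617], 0.73)]
top tray_pocket []
top magnifier []
top view_point []
top valve_body [([0.7323, 0.0036, -0.0015], 0.97)]
top elbow [([0.405, -0.0058, -0.0023], 0.57)]
top stop_block [([0.594, -0.0087, -0.0051], 0.67)]
top ball_center []
```

View pics/top0.png

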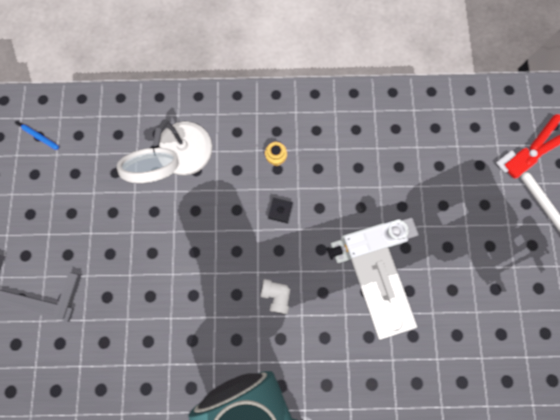

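View pics/side0.png

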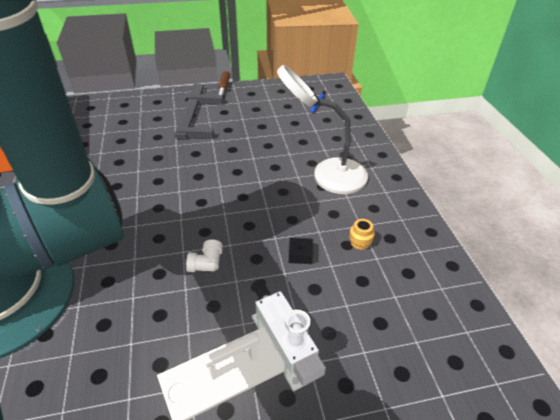

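The pictures show the tray and magazine at right (top view, around px (385,285) and (380,240)), with the knob at (337,252). The magnifier base is at (186,147) and its lens at (149,165). The elbow, stop block and valve body lie between them. Next I measure the magnifier and the yaw.

```bash
cat > h.py <<'E'
import numpy as np, cv2
from bench import monitor, eyes
def ray(c,u,v,P=None):
    P=P or eyes.camera_params(c); T=np.array(P['pose'])
    d=T[:3,:3]@np.array([(u-P['cx'])/P['fx'],-(v-P['cy'])/P['fy'],-1]); return T[:3,3],d
def at_z(c,u,v,z):
    o,d=ray(c,u,v); return o+d*(z-o[2])/d[2]
def tri(rays):
    A=0;b=0
    for o,d in rays:
        d=d/np.linalg.norm(d);M=np.eye(3)-np.outer(d,d);A=A+M;b=b+M@o
    x=np.linalg.solve(A,b); return x,[np.linalg.norm((np.eye(3)-np.outer(d,d)/(d@d))@(x-o)) for o,d in rays]
E
python3 - <<'E'
from h import *
print({k:v for k,v in eyes.camera_params('top').items() if k!='pose'}, np.array(eyes.camera_params('top')['pose'])[:3,3])
for c in ['side','top']:
    im=eyes.snapshot(c)
    for n in ['magnifier','view_point','tray','tray_handle','magazine','knob']:
        for d in eyes.regions_of(c,n)[:2]:
            m=d['pixels'].astype(np.uint8); ys,xs=np.nonzero(m)
            if len(xs)==0: continue
            print(c,n,round(d['p'],2),len(xs),xs.min(),xs.max(),ys.min(),ys.max(),cv2.minAreaRect(np.c_[xs,ys].astype(np.float32)))
    for n in ['magnifier','tray','tray_handle','knob']:
        print(n,[(np.round(d['xyz'],4).tolist(),round(d['p'],2)) for d in eyes.spot_in(c,n)[:2]])
t=cv2.imread('pics/top0.png')[110:215,100:230]; s=cv2.imread('pics/side0.png')[55:205,265:385]
t2=cv2.imread('pics/top0.png')[200:350,310:430]
a=cv2.resize(t,None,fx=3,fy=3,interpolation=2); b=cv2.resize(s,None,fx=3,fy=3,interpolation=2)
H=np.zeros((450,750,3),np.uint8); H[:315,:390]=a; H[:450,390:750]=b
cv2.imwrite('pics/mag.png',H)
cv2.imwrite('pics/tray.png',cv2.resize(t2,None,fx=4,fy=4,interpolation=2))
E
```

```text
{'fx': 395.5742972161823, 'fy': 395.5742972161823, 'cx': 281.953570248948, 'cy': 206.48744106695082} [ 0.41101527 -0.01061581  0.93812239]
side magnifier 0.84 2699 278 367 65 193 ((324.677734375, 126.28530883789062), (144.1847686767578, 52.59067153930664), 70.27772521972656)
side view_point 0.86 2727 278 366 65 193 ((324.4351501464844, 126.11333465576172), (143.4854736328125, 52.951473236083984), 70.58851623535156)
side view_point 0.6 613 350 374 219 249 ((362.0, 234.0), (30.0, 24.0), 90.0)
side tray 0.74 6319 158 284 327 419 ((219.70001220703125, 373.9000244140625), (55.007266998291016, 125.6670150756836), 63.43495178222656)
side tray_handle 0.89 6171 159 284 327 419 ((220.8229217529297, 374.79144287109375), (53.65177536010742, 125.18748474121094), 64.73690032958984)
side magazine 0.63 3699 252 325 279 390 ((287.19842529296875, 329.3912353515625), (114.8624267578125, 48.56409454345703), 61.26020431518555)
side knob 0.96 974 251 325 279 385 ((285.6176452636719, 330.0294189453125), (116.27603912353516, 29.84075355529785), 59.03623962402344)
magnifier [([0.5137, -0.2508, 0.0743], 0.69)
[... 479 characters left out ...]
38 ((382.54022216796875, 292.53778076171875), (87.11775207519531, 39.7561149597168), 69.775146484375)
top tray_handle 0.85 3259 352 414 249 337 ((382.7000427246094, 292.10003662109375), (85.3814926147461, 39.21223831176758), 71.56504821777344)
top magazine 0.6 383 265 285 142 164 ((275.0, 153.0), (22.0, 20.0), 90.0)
top magazine 0.55 1909 328 415 218 261 ((371.1816101074219, 239.6128387451172), (24.715688705444336, 91.54747009277344), 73.49563598632812)
magnifier [([0.6964, 0.2205, 0.1712], 0.61)]
tray [([0.3944, -0.2307, 0.0116], 0.88)]
tray_handle [([0.3961, -0.2309, 0.0067], 0.85), ([0.5091, -0.2007, 0.0773], 0.31)]
knob [([0.5028, -0.1468, 0.075], 0.66), ([0.4015, 0.0051, 0.0342], 0.44)]
```

View pics/mag.png

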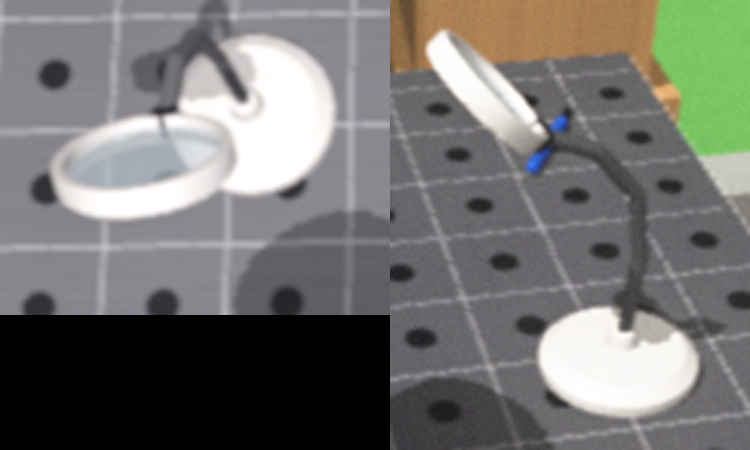

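View pics/tray.png

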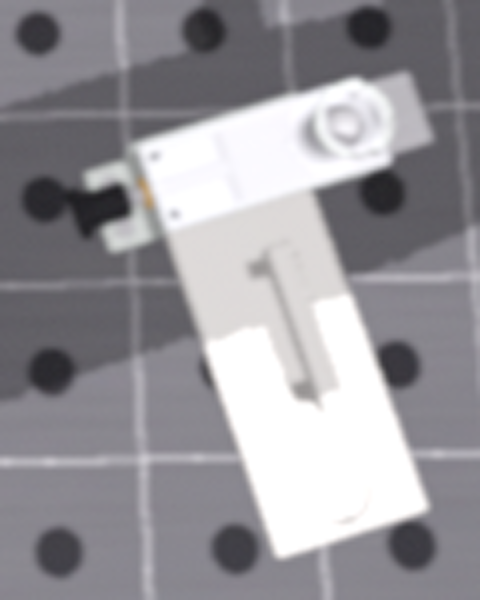

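The crops show the magnifier base (top px (185.7,148.3)) and lens (147.7,165.7) clearly, and the tray's long edges and the knob at (335,252). I compute from these.

```bash
python3 - <<'E'
from h import *
T=lambda x,y:(x/3+100,y/3+110); S=lambda x,y:((x-390)/3+265,y/3+55); R=lambda x,y:(x/4+310,y/4+200)
b=tri([ray('top',*T(257,115)),ray('side',*S(618,358))]); l=tri([ray('top',*T(143,167)),ray('side',*S(490,92))])
print('base',b,'lens',l)
bt=at_z('top',*T(257,115),.012); bs=at_z('side',*S(618,358),.015);print(bt,bs)
lt=at_z('top',*T(143,167),.269); print('lens@z',lt, at_z('side',*S(490,92),.269))
for B,L in((b[0],l[0]),(bt,lt)):
    d=(B-L)[:2]; print('dist',np.linalg.norm(d),'yaw',np.degrees(np.arctan2(d[1],d[0])),'vp',(L[:2]-d/np.linalg.norm(d)*.099),B[:2]-d/np.linalg.norm(d)*.225)
q=lambda p,z:at_z('top',*R(*p),z)
z=.009
for a,c in(((428,510),(318,195)),((278,558),(168,235))):
    d=q(c,z)-q(a,z); print('edge',np.degrees(np.arctan2(d[1],d[0])))
A,B=q((428,510),z),q((278,558),z); print(A,B,'w',np.linalg.norm(A-B))
y=np.degrees(np.arctan2(*(B-A)[[0,1]]));print('end yaw',-y)
n=(B-A)/np.linalg.norm(B-A); x=np.array([n[1],-n[0]]); print('tray c',(A+B)[:2]/2+.118*x)
print('handle top px',q((262,255),.071)[:2],q((322,395),.071)[:2],q((290,248),.071)[:2])
print('knob',q((113,205),.066),'collar',q((84,210),.066))
for a,c in(((130,145),(360,78)),((165,230),(390,155))):
    d=q(a,.078)-q(c,.078); print('bridge y yaw-90',np.degrees(np.arctan2(d[1],d[0]))-90)
E
```

```text
base (array([0.75549462, 0.22329627, 0.01120297]), [np.float64(0.0010694695411544882), np.float64(0.001069469541154414)]) lens (array([0.63204185, 0.22570938, 0.26573146]), [np.float64(0.0027202143981972147), np.float64(0.0027202143981972468)])
[0.75406703 0.22313303 0.012     ] [0.75482645 0.21910526 0.015     ]
lens@z [0.6281385  0.22458036 0.269     ] [0.63341094 0.22072733 0.269     ]
dist 0.12347634908500683 yaw -1.1198062794083692 vp [0.53306076 0.22764414] [0.53053759 0.22769346]
dist 0.12593684636356695 yaw -0.6584865336286182 vp [0.52914504 0.22571812] [0.52908189 0.22571885]
edge 15.151569784490103
edge 15.800711846125761
[ 0.31765492 -0.3093916   0.009     ] [ 0.29366791 -0.22314962  0.009     ] w 0.08951567728072911
end yaw 15.543169255054954
tray c [ 0.41934602 -0.23465082]
handle top px [ 0.45853084 -0.21152298] [ 0.38389636 -0.23834361] [ 0.46196299 -0.22698014]
knob [ 0.48781381 -0.1327679   0.066     ] collar [ 0.48542696 -0.11671098  0.066     ]
bridge y yaw-90 14.924490956506517
bridge y yaw-90 16.894997347279627
```

```bash
cat >> h.py <<'E'
def plan(p,yaw,n,r=3):
    "tool-axis shift/turn shares for n equal calls from the present pose to tcp p, pointing down, tool x at yaw (deg)"
    from scipy.spatial.transform import Rotation as Ro
    s=monitor.state(); R=np.array(s['eef_rot']); a=np.array(s['tcp_pos'])
    c,q=np.cos(np.radians(yaw)),np.sin(np.radians(yaw))
    G=np.array([[c,q,0],[q,-c,0],[0,0,-1.]])
    rv=Ro.from_matrix(R.T@G).as_rotvec(); d=(np.array(p)-a)/n
    for i in range(n):
        Ri=R@Ro.from_rotvec(rv*i/n).as_matrix()
        print(np.round(Ri.T@d/.1,r).tolist(),np.round(np.degrees(rv/n)/360,4).tolist())
E
python3 - <<'E'
from h import *
print(monitor.state()['clock']); plan([.488,-.128,.16],105.5,4)
E
```

```text
2.3
[0.972, -0.884, 0.147] [0.0, 0.0, -0.056]
[1.218, -0.495, 0.147] [0.0, 0.0, -0.056]
[1.314, -0.045, 0.147] [0.0, 0.0, -0.056]
[1.249, 0.411, 0.147] [0.0, 0.0, -0.056]
```

servo_tool([
  [[0.2,-0.18,0],[0,0,-0.012],1],
  [[0.4,-0.36,0],[0,0,-0.024],1],
  [[0.6,-0.54,0],[0,0,-0.036],1],
  [[0.8,-0.72,0],[0,0,-0.048],1],
  [[0.97,-0.88,0],[0,0,-0.056],1],
])

```text
clock: 2.72
tcp_pos: [0.3352, -0.4905, 0.2187]
eef_rot: [[0.704, 0.71, 0.0], [0.71, -0.704, -0.0], [0.0, 0.0, -1.0]]
contact_force: [0.1, -0.8, 0.3]
width: 0.093
grip_force: 0.0
```

servo_tool([
  [[0.2,-0.08,0],[0,0,-0.012],1],
  [[0.4,-0.16,0],[0,0,-0.024],1],
  [[0.6,-0.24,0],[0,0,-0.036],1],
  [[0.8,-0.32,0],[0,0,-0.048],1],
  [[1.0,-0.4,0],[0,0,-0.056],1],
])

```text
clock: 3.13
tcp_pos: [0.3774, -0.3919, 0.2188]
eef_rot: [[0.416, 0.909, 0.0], [0.909, -0.416, -0.0], [-0.0, 0.0, -1.0]]
contact_force: [0.3, 0.1, -0.2]
width: 0.0928
grip_force: 0.0
```

servo_tool([
  [[0.2,-0.04,0.0],[0,0,-0.012],1],
  [[0.4,-0.05,0],[0,0,-0.024],1],
  [[0.6,-0.05,0],[0,0,-0.036],1],
  [[0.8,-0.05,0],[0,0,-0.048],1],
  [[1.0,-0.05,0],[0,0,-0.056],1],
])

```text
clock: 3.55
tcp_pos: [0.4149, -0.2991, 0.2188]
eef_rot: [[0.077, 0.997, 0.0], [0.997, -0.077, -0.0], [-0.0, 0.0, -1.0]]
contact_force: [0.5, 0.1, 0.6]
width: 0.093
grip_force: 0.0
```

```bash
python3 - <<'E'
from h import *
print(monitor.state()['clock'],monitor.state()['tcp_pos']); plan([.488,-.128,.16],105.5,2)
E
```

```text
3.55 [ 0.41485096 -0.29906355  0.21883215]
[0.881, 0.298, 0.294] [0.0, 0.0, -0.0277]
[0.816, 0.446, 0.294] [0.0, 0.0, -0.0277]
```

servo_tool([
  [[0.2,0.06,0.06],[0,0,-0.006],1],
  [[0.4,0.12,0.12],[0,0,-0.012],1],
  [[0.6,0.18,0.18],[0,0,-0.016],1],
  [[0.75,0.22,0.24],[0,0,-0.02],1],
  [[0.85,0.25,0.3],[0,0,-0.02],1],
])

```text
clock: 3.97
tcp_pos: [0.4468, -0.216, 0.1885]
eef_rot: [[-0.046, 0.999, 0.0], [0.999, 0.046, -0.0], [-0.0, 0.0, -1.0]]
contact_force: [-0.4, -1.1, 0.4]
width: 0.0931
grip_force: 0.0
```

servo_tool([
  [[0.2,0.1,0.06],[0,0,-0.006],1],
  [[0.4,0.2,0.12],[0,0,-0.012],1],
  [[0.6,0.3,0.18],[0,0,-0.02],1],
  [[0.7,0.38,0.24],[0,0,-0.025],1],
  [[0.7,0.38,0.24],[0,0,-0.025],1],
])

```text
clock: 4.38
tcp_pos: [0.4818, -0.1443, 0.1634]
eef_rot: [[-0.203, 0.979, -0.001], [0.979, 0.203, 0.001], [0.001, -0.001, -1.0]]
contact_force: [-0.1, 0.1, -0.4]
width: 0.0929
grip_force: 0.0
```

servo_tool([
  [[0,0,0],[0,0,0],1],
  [[0,0,0],[0,0,0],1],
])

```text
clock: 4.55
tcp_pos: [0.4812, -0.1465, 0.1649]
eef_rot: [[-0.198, 0.98, -0.0], [0.98, 0.198, -0.0], [-0.0, -0.0, -1.0]]
contact_force: [-0.4, 0.3, 0.2]
width: 0.0931
grip_force: 0.0
```

```bash
python3 - <<'E'
from h import *
im=eyes.snapshot('wrist'); cv2.imwrite('pics/w1.png',im)
for n in ['knob','magazine','tray_handle','tray']:
    print(n,[(np.round(d['xyz'],4).tolist(),round(d['p'],2)) for d in eyes.landmark_of('wrist',n)[:2]])
s=monitor.state();print(s['clock'],s['tcp_pos'],s['eef_rot'][:,0]); plan([.488,-.128,.042],105.5,2)
for z in (.06,):
  P=eyes.camera_params('wrist'); T=np.array(P['pose'])
  p=np.linalg.inv(T)@np.array([.488,-.128,z,1]); print('knob px',P['cx']+P['fx']*p[0]/-p[2],P['cy']-P['fy']*p[1]/-p[2])
E
```

```text
knob [([0.4911, -0.1282, 0.0618], 0.9)]
magazine [([0.5143, -0.2126, 0.0015], 0.56)]
tray_handle [([0.4226, -0.2321, 0.0609], 0.96)]
tray [([0.4253, -0.2339, -0.0007], 0.71)]
4.8 [ 0.48115794 -0.14631698  0.16494586] [-1.98747134e-01  9.80050759e-01 -2.93394421e-04]
[0.083, 0.052, 0.615] [0.0, 0.0, -0.0056]
[0.081, 0.055, 0.615] [0.0, 0.0, -0.0056]
knob px 293.3640829316815 185.37474556594796
```

View pics/w1.png

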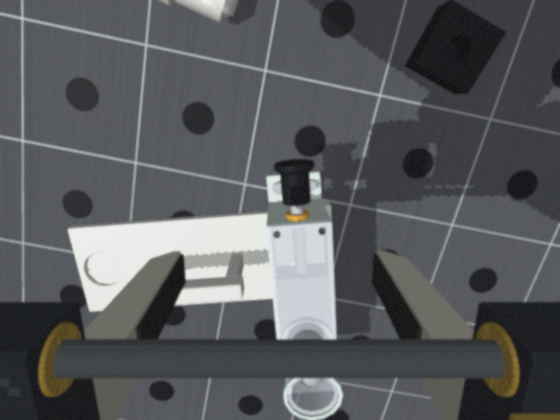

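The wrist picture shows the knob at px (294,183), and the prediction was (293,185), so the estimate holds. I descend and grip.

servo_tool([
  [[0.09,0.05,0.1],[0,0,-0.006],1],
  [[0.175,0.107,0.25],[0,0,-0.011],1],
  [[0.175,0.107,0.45],[0,0,-0.011],1],
  [[0.175,0.107,0.65],[0,0,-0.011],1],
  [[0.175,0.107,0.8],[0,0,-0.011],1],
])

```text
clock: 5.22
tcp_pos: [0.4878, -0.1256, 0.0823]
eef_rot: [[-0.269, 0.963, -0.001], [0.963, 0.269, 0.0], [0.001, -0.001, -1.0]]
contact_force: [0.5, -0.8, 0.0]
width: 0.0927
grip_force: 0.0
```

servo_tool([
  [[0,0,0.13],[0,0,0],1],
  [[0,0,0.26],[0,0,0],1],
  [[0,0,0.38],[0,0,0],1],
  [[0,0,0.43],[0,0,0],1],
  [[0,0,0.43],[0,0,0],1],
])

```text
clock: 5.63
tcp_pos: [0.4878, -0.1262, 0.0404]
eef_rot: [[-0.267, 0.964, -0.002], [0.964, 0.267, 0.0], [0.001, -0.001, -1.0]]
contact_force: [-0.2, -0.4, -0.3]
width: 0.0931
grip_force: 0.0
```

servo_tool([
  [[0,0,0],[0,0,0],0.4],
  [[0,0,0],[0,0,0],0.2],
  [[0,0,0],[0,0,0],0.0],
  [[0,0,0],[0,0,0],0.0],
  [[0,0,0],[0,0,0],0.0],
], squeeze=35)

```text
clock: 6.05
tcp_pos: [0.4884, -0.1265, 0.042]
eef_rot: [[-0.267, 0.964, 0.001], [0.964, 0.267, -0.0], [-0.0, 0.001, -1.0]]
contact_force: [0.3, 0.2, 0.5]
width: 0.0645
grip_force: 0.0
```

servo_tool([
  [[0,0,0],[0,0,0],0.0],
  [[0,0,0],[0,0,0],0.0],
  [[0,0,0],[0,0,0],0.0],
  [[0,0,0],[0,0,0],0.0],
  [[0,0,0],[0,0,0],0.0],
])

```text
clock: 6.47
tcp_pos: [0.4883, -0.1264, 0.0416]
eef_rot: [[-0.267, 0.964, -0.0], [0.964, 0.267, 0.0], [0.0, -0.0, -1.0]]
contact_force: [0.1, -0.4, -0.0]
width: 0.0311
grip_force: 0.0
```

servo_tool([
  [[0,0,0],[0,0,0],0.0],
  [[0,0,0],[0,0,0],0.0],
  [[0,0,0],[0,0,0],0.0],
])

```text
clock: 6.72
tcp_pos: [0.4896, -0.1261, 0.0418]
eef_rot: [[-0.267, 0.964, 0.003], [0.964, 0.267, 0.001], [-0.0, 0.003, -1.0]]
contact_force: [14.3, 4.2, -8.2]
width: 0.0202
grip_force: 34.6
```

servo_tool([
  [[0.08,0.015,0],[0,0,0],0.0],
  [[0.16,0.015,0],[0,0,0],0.0],
  [[0.24,0.015,0],[0,0,0],0.0],
  [[0.32,0.015,0],[0,0,0],0.0],
  [[0.37,0.015,0],[0,0,0],0.0],
])

```text
clock: 7.13
tcp_pos: [0.4795, -0.0907, 0.0417]
eef_rot: [[-0.267, 0.964, -0.0], [0.964, 0.267, -0.002], [-0.002, -0.001, -1.0]]
contact_force: [-1.4, -9.1, -1.4]
width: 0.0206
grip_force: 34.7
```

servo_tool([
  [[0.02,0,0],[0,0,0],0.0],
  [[0.035,0,0],[0,0,0],0.0],
  [[0.045,0,0],[0,0,0],0.0],
  [[0.045,0,0],[0,0,0],0.0],
])

```text
clock: 7.47
tcp_pos: [0.4786, -0.0874, 0.0417]
eef_rot: [[-0.267, 0.964, 0.0], [0.964, 0.267, -0.003], [-0.003, -0.001, -1.0]]
contact_force: [0.6, -15.4, -3.1]
width: 0.0209
grip_force: 34.9
```

servo_tool([
  [[0,0,0],[0,0,0],0.0],
  [[0,0,0],[0,0,0],0.0],
  [[0,0,0],[0,0,0],0.0],
  [[0,0,0],[0,0,0],0.0],
])

```text
clock: 7.8
tcp_pos: [0.4786, -0.0874, 0.0417]
eef_rot: [[-0.267, 0.964, 0.0], [0.964, 0.267, -0.003], [-0.003, -0.001, -1.0]]
contact_force: [-0.1, -13.5, -1.8]
width: 0.0205
grip_force: 34.9
```

servo_tool([
  [[0,0,0],[0,0,0],1],
  [[0,0,0],[0,0,0],1],
  [[0,0,0],[0,0,0],1],
  [[0,0,0],[0,0,0],1],
  [[0,0,0],[0,0,0],1],
])

```text
clock: 8.22
tcp_pos: [0.4786, -0.0859, 0.0416]
eef_rot: [[-0.267, 0.964, -0.0], [0.964, 0.267, 0.0], [0.0, -0.0, -1.0]]
contact_force: [0.0, -0.7, -0.1]
width: 0.0492
grip_force: 0.0
```

servo_tool([
  [[0,0,0],[0,0,0],1],
  [[0,0,0],[0,0,0],1],
  [[0,0,0],[0,0,0],1],
  [[0,0,0],[0,0,0],1],
  [[0,0,0],[0,0,0],1],
])

```text
clock: 8.63
tcp_pos: [0.4786, -0.086, 0.0417]
eef_rot: [[-0.267, 0.964, -0.0], [0.964, 0.267, 0.0], [0.0, -0.0, -1.0]]
contact_force: [0.6, 0.5, -0.1]
width: 0.0825
grip_force: 0.0
```

servo_tool([
  [[0,0,-0.15],[0,0,0],1],
  [[0,0,-0.3],[0,0,0],1],
  [[0,0,-0.5],[0,0,0],1],
  [[0,0,-0.75],[0,0,0],1],
  [[0,0,-1],[0,0,0],1],
])

```text
clock: 9.05
tcp_pos: [0.4783, -0.0859, 0.1424]
eef_rot: [[-0.267, 0.964, -0.001], [0.964, 0.267, 0.0], [0.0, -0.001, -1.0]]
contact_force: [-0.1, 0.3, -0.1]
width: 0.0931
grip_force: 0.0
```

servo_tool([
  [[0,0,-0.2],[0,0,0.01],1],
  [[0,0,-0.25],[0,0,0.03],1],
  [[0,0,-0.25],[0,0,0.05],1],
  [[0,0,-0.25],[0,0,0.07],1],
  [[0,0,-0.25],[0,0,0.09],1],
])

```text
clock: 9.47
tcp_pos: [0.4787, -0.086, 0.1668]
eef_rot: [[0.294, 0.956, 0.0], [0.956, -0.294, -0.0], [0.0, 0.0, -1.0]]
contact_force: [-1.3, -0.4, -0.5]
width: 0.0927
grip_force: 0.0
```

```bash
python3 - <<'E'
from h import *
for c in ['side','top']:
    im=eyes.snapshot(c); cv2.imwrite(f'pics/{c}1.png',im)
    for n in ['knob','tray_handle','tray','tray_pocket','ball_center']:
        print(c,n,[(np.round(d['xyz'],4).tolist(),round(d['p'],2)) for d in eyes.landmark_of(c,n)[:2]])
s=cv2.imread('pics/side1.png')[250:420,140:360]; cv2.imwrite('pics/s1c.png',cv2.resize(s,None,fx=3,fy=3,interpolation=2))
s=monitor.state();print(s['clock'],s['tcp_pos']); plan([.4355,-.230,.15],15.5,3)
E
```

```text
side knob [([0.4899, -0.1291, 0.0609], 0.56)]
side tray_handle [([0.4178, -0.233, 0.0624], 0.71)]
side tray [([0.4203, -0.2334, -0.0019], 0.67)]
side tray_pocket []
side ball_center []
top knob []
top tray_handle []
top tray [([0.4231, -0.2316, 0.0009], 0.64)]
top tray_pocket []
top ball_center []
10.0667 [ 0.47862676 -0.08602356  0.16664994]
[-0.501, 0.0, 0.055] [-0.0, -0.0, 0.0535]
[-0.473, 0.166, 0.055] [-0.0, -0.0, 0.0535]
[-0.392, 0.312, 0.055] [-0.0, -0.0, 0.0535]
```

View pics/s1c.png

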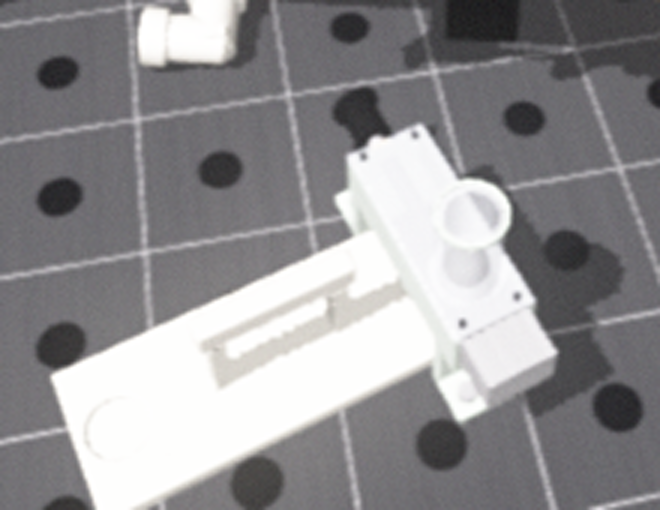

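The picture shows the knob home at about (365,115) in the crop, with the tray undisturbed. The ball is hidden under the bridge. Now I move over the handle.

servo_tool([
  [[-0.1,0,0],[0,0,0.01],1],
  [[-0.25,0,0],[0,0,0.025],1],
  [[-0.4,0,0],[0,0,0.04],1],
  [[-0.5,0,0],[0,0,0.053],1],
  [[-0.5,0,0],[0,0,0.053],1],
])

```text
clock: 10.48
tcp_pos: [0.4639, -0.1351, 0.1667]
eef_rot: [[0.589, 0.808, -0.0], [0.808, -0.589, -0.0], [-0.0, 0.0, -1.0]]
contact_force: [1.1, 0.9, 0.7]
width: 0.0931
grip_force: 0.0
```

servo_tool([
  [[-0.1,0.04,0],[0,0,0.01],1],
  [[-0.25,0.09,0],[0,0,0.025],1],
  [[-0.4,0.14,0],[0,0,0.04],1],
  [[-0.48,0.17,0],[0,0,0.053],1],
  [[-0.48,0.17,0],[0,0,0.053],1],
])

```text
clock: 10.9
tcp_pos: [0.4497, -0.1834, 0.1666]
eef_rot: [[0.819, 0.573, -0.0], [0.573, -0.819, -0.0], [-0.0, 0.0, -1.0]]
contact_force: [0.1, 1.2, 0.6]
width: 0.0931
grip_force: 0.0
```

servo_tool([
  [[-0.1,0.08,0],[0,0,0.01],1],
  [[-0.25,0.2,0.05],[0,0,0.025],1],
  [[-0.38,0.3,0.1],[0,0,0.04],1],
  [[-0.41,0.31,0.16],[0,0,0.053],1],
  [[-0.41,0.31,0.16],[0,0,0.053],1],
])

```text
clock: 11.32
tcp_pos: [0.4338, -0.2315, 0.1495]
eef_rot: [[0.961, 0.276, -0.001], [0.276, -0.961, 0.001], [-0.001, -0.001, -1.0]]
contact_force: [0.2, 0.4, -0.1]
width: 0.0935
grip_force: 0.0
```

servo_tool([
  [[0,0,0],[0,0,0],1],
  [[0,0,0],[0,0,0],1],
])

```text
clock: 11.48
tcp_pos: [0.4346, -0.231, 0.151]
eef_rot: [[0.96, 0.281, 0.0], [0.281, -0.96, 0.0], [0.0, 0.0, -1.0]]
contact_force: [0.2, -0.8, 0.2]
width: 0.093
grip_force: 0.0
```

```bash
python3 - <<'E'
from h import *
im=eyes.snapshot('wrist'); cv2.imwrite('pics/w2.png',im)
for n in ['tray_handle','tray','tray_pocket','ball_center']:
    print(n,[(np.round(d['xyz'],4).tolist(),round(d['p'],2)) for d in eyes.landmark_of('wrist',n)[:2]])
s=monitor.state();print(s['clock'],s['tcp_pos'],s['joint_pos']); plan([.4325,-.230,.043],15.5,1)
P=eyes.camera_params('wrist'); T=np.array(P['pose'])
for q in ([.421,-.2333,.071],[.421+.046*.964,-.2333+.046*.267,.071],[.421-.046*.964,-.2333-.046*.267,.071]):
  p=np.linalg.inv(T)@np.array(q+[1]); print('px',P['cx']+P['fx']*p[0]/-p[2],P['cy']-P['fy']*p[1]/-p[2])
E
```

```text
tray_handle [([0.4237, -0.2307, 0.0602], 0.97)]
tray [([0.4256, -0.2343, -0.0017], 0.59)]
tray_pocket []
ball_center []
11.7333 [ 0.43439893 -0.23139267  0.15093121] [-3.10155373e+01 -1.52625832e+01  1.09573604e+02  4.38024812e-03
  8.56684299e+01  4.28724740e+01]
[-0.015, -0.019, 1.079] [0.0, -0.0, 0.0017]
px 276.41764348935556 233.4128335227945
px 277.02504024481 169.52347509464218
px 275.8702296049239 290.99286100389776
```

View pics/w2.png

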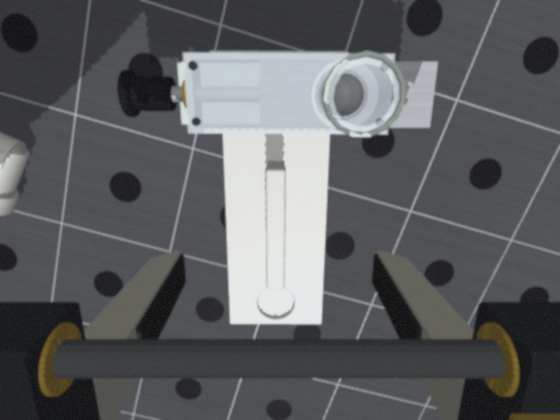

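The handle bar spans px (276,165) to (276,290), as predicted. I descend and grip it.

servo_tool([
  [[-0.015,-0.015,0.15],[0,0,0.001],1],
  [[-0.015,-0.015,0.35],[0,0,0.001],1],
  [[-0.015,-0.015,0.55],[0,0,0.001],1],
  [[-0.015,-0.015,0.75],[0,0,0.001],1],
  [[-0.015,-0.015,0.9],[0,0,0.001],0.7],
])

```text
clock: 12.15
tcp_pos: [0.432, -0.2303, 0.0591]
eef_rot: [[0.963, 0.271, -0.001], [0.271, -0.963, 0.0], [-0.001, -0.001, -1.0]]
contact_force: [-1.0, -0.4, -0.8]
width: 0.0899
grip_force: 0.0
```

servo_tool([
  [[0,0,0.1],[0,0,0],0.5],
  [[0,0,0.175],[0,0,0],0.4],
  [[0,0,0.175],[0,0,0],0.3],
  [[0,0,0.175],[0,0,0],0.3],
  [[0,0,0.175],[0,0,0],0.3],
])

```text
clock: 12.57
tcp_pos: [0.4328, -0.2309, 0.0441]
eef_rot: [[0.963, 0.27, 0.001], [0.27, -0.963, -0.001], [0.001, 0.001, -1.0]]
contact_force: [-0.4, -0.3, 0.3]
width: 0.0578
grip_force: 0.0
```

servo_tool([
  [[0,0,0],[0,0,0],0],
  [[0,0,0],[0,0,0],0],
  [[0,0,0],[0,0,0],0],
  [[0,0,0],[0,0,0],0],
  [[0,0,0],[0,0,0],0],
], squeeze=50)

```text
clock: 12.98
tcp_pos: [0.4323, -0.2307, 0.0433]
eef_rot: [[0.963, 0.27, 0.0], [0.27, -0.963, -0.0], [0.0, 0.0, -1.0]]
contact_force: [0.3, -0.9, 0.3]
width: 0.0245
grip_force: 0.0
```

servo_tool([
  [[0,0,0],[0,0,0],0],
  [[0,0,0],[0,0,0],0],
  [[0,0,0],[0,0,0],0],
  [[0,0,0],[0,0,0],0],
])

```text
clock: 13.32
tcp_pos: [0.4323, -0.2306, 0.0432]
eef_rot: [[0.963, 0.27, -0.0], [0.27, -0.963, 0.0], [-0.0, -0.0, -1.0]]
contact_force: [-1.4, 1.4, 2.2]
width: 0.0136
grip_force: 50.0
```

servo_tool([
  [[0,0,-0.01],[0,0,0],0],
  [[0,0,-0.02],[0,0,0],0],
  [[0,0,-0.03],[0,0,0],0],
  [[0,0,-0.04],[0,0,0],0],
  [[0,0,-0.04],[0,0,0],0],
])

```text
clock: 13.73
tcp_pos: [0.4323, -0.2307, 0.0473]
eef_rot: [[0.963, 0.27, 0.0], [0.27, -0.963, -0.0], [0.0, 0.0, -1.0]]
contact_force: [-0.7, 0.5, -2.4]
width: 0.0136
grip_force: 50.0
```

servo_tool([
  [[-0.03,0,0],[0,0,0],0],
  [[-0.09,0,0],[0,0,0],0],
  [[-0.17,0,0],[0,0,0],0],
  [[-0.26,0,0],[0,0,0],0],
  [[-0.36,0,0],[0,0,0],0],
])

```text
clock: 14.15
tcp_pos: [0.3966, -0.2406, 0.0471]
eef_rot: [[0.963, 0.27, -0.0], [0.27, -0.963, 0.0], [-0.0, -0.0, -1.0]]
contact_force: [0.1, 0.6, -3.3]
width: 0.0135
grip_force: 50.0
```

servo_tool([
  [[-0.1,0,0],[0,0,0],0],
  [[-0.2,0,0],[0,0,0],0],
  [[-0.29,0,0],[0,0,0],0],
  [[-0.36,0,0],[0,0,0],0],
  [[-0.4,0,0],[0,0,0],0],
])

```text
clock: 14.57
tcp_pos: [0.3582, -0.2515, 0.0472]
eef_rot: [[0.963, 0.269, 0.0], [0.269, -0.963, -0.0], [0.0, 0.0, -1.0]]
contact_force: [-0.3, -0.2, -3.0]
width: 0.0139
grip_force: 50.0
```

servo_tool([
  [[0,0,-0.02],[0,0,0],0],
  [[0,0,-0.06],[0,0,0],0],
  [[0,0,-0.12],[0,0,0],0],
  [[0,0,-0.2],[0,0,0],0],
  [[0,0,-0.3],[0,0,0],0],
])

```text
clock: 14.98
tcp_pos: [0.3593, -0.251, 0.0779]
eef_rot: [[0.963, 0.27, -0.0], [0.27, -0.963, 0.0], [-0.0, -0.0, -1.0]]
contact_force: [-1.1, -0.4, -3.6]
width: 0.0137
grip_force: 50.0
```

```bash
python3 - <<'E'
from h import *
im=eyes.snapshot('wrist'); cv2.imwrite('pics/w3.png',im)
for c in ['wrist','side','top']:
  if c!='wrist': eyes.snapshot(c)
  for n in ['tray_handle','tray','tray_pocket','ball_center']:
    print(c,n,[(np.round(d['xyz'],4).tolist(),round(d['p'],2)) for d in eyes.landmark_of(c,n)[:2]])
s=monitor.state();print(s['clock'],s['tcp_pos'],s['contact_force'],s['wrist_torque'])
E
```

```text
wrist tray_handle [([0.3487, -0.2541, 0.0972], 0.95)]
wrist tray [([0.3546, -0.2532, 0.0343], 0.88)]
wrist tray_pocket []
wrist ball_center [([0.4411, -0.2245, 0.0533], 0.87)]
side tray_handle [([0.3462, -0.2566, 0.0951], 0.75)]
side tray [([0.3457, -0.255, 0.0337], 0.56)]
side tray_pocket [([0.4445, -0.2272, 0.0495], 0.89)]
side ball_center [([0.4382, -0.229, 0.0518], 0.47)]
top tray_handle []
top tray [([0.3464, -0.2548, 0.0333], 0.87)]
top tray_pocket [([0.4375, -0.2271, 0.0505], 0.97)]
top ball_center [([0.4402, -0.2301, 0.0534], 0.61)]
15.7333 [ 0.35909262 -0.2511727   0.07708014] [-0.04978563  0.16143608 -2.89147729] [0.02597611 0.02434684 0.01950262]
```

View pics/w3.png

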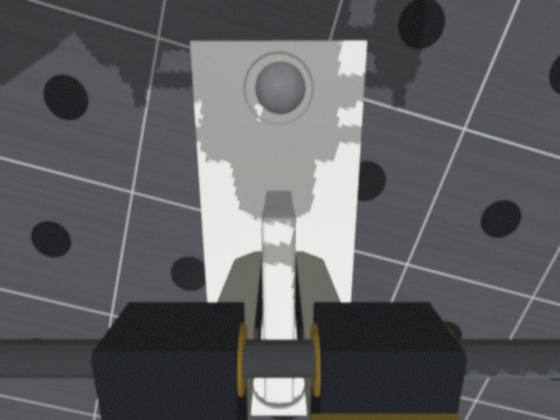

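The ball sits in the pocket at px (280,88) and the tray is level. I lift higher, then swing across.

servo_tool([
  [[0,0,-0.05],[0,0,0],0],
  [[0,0,-0.14],[0,0,0],0],
  [[0,0,-0.26],[0,0,0],0],
  [[0,0,-0.4],[0,0,0],0],
  [[0,0,-0.55],[0,0,0],0],
])

```text
clock: 16.15
tcp_pos: [0.3591, -0.2512, 0.1339]
eef_rot: [[0.963, 0.27, 0.0], [0.27, -0.963, -0.0], [0.0, 0.0, -1.0]]
contact_force: [0.7, -0.1, -3.6]
width: 0.0135
grip_force: 50.0
```

servo_tool([
  [[0,0,-0.15],[0,0,0],0],
  [[0,0,-0.3],[0,0,0],0],
  [[0,0,-0.43],[0,0,0],0],
  [[0,0,-0.55],[0,0,0],0],
  [[0,0,-0.64],[0,0,0],0],
])

```text
clock: 16.57
tcp_pos: [0.3593, -0.2513, 0.198]
eef_rot: [[0.963, 0.27, 0.001], [0.27, -0.963, -0.001], [0.001, 0.001, -1.0]]
contact_force: [0.5, 0.3, -4.0]
width: 0.0138
grip_force: 50.0
```

servo_tool([
  [[0.02,-0.04,0],[0,0,0],0],
  [[0.06,-0.12,0],[0,0,0],0],
  [[0.12,-0.24,0],[0,0,0],0],
  [[0.2,-0.4,0],[0,0,0],0],
  [[0.29,-0.58,0],[0,0,0],0],
])

```text
clock: 16.98
tcp_pos: [0.3711, -0.1863, 0.195]
eef_rot: [[0.963, 0.269, -0.001], [0.269, -0.963, 0.001], [-0.001, -0.001, -1.0]]
contact_force: [0.3, -0.8, -4.1]
width: 0.0134
grip_force: 50.0
```

servo_tool([
  [[0.09,-0.19,0],[0,0,0],0],
  [[0.18,-0.38,0],[0,0,0],0],
  [[0.27,-0.57,0],[0,0,0],0],
  [[0.36,-0.76,0],[0,0,0],0],
  [[0.45,-0.95,0],[0,0,0],0],
])

```text
clock: 17.4
tcp_pos: [0.3887, -0.0821, 0.1952]
eef_rot: [[0.963, 0.27, -0.001], [0.27, -0.963, 0.0], [-0.001, -0.001, -1.0]]
contact_force: [0.3, 0.2, -3.3]
width: 0.0137
grip_force: 50.0
```

servo_tool([
  [[0.09,-0.19,0],[0,0,0.001],0],
  [[0.18,-0.38,0],[0,0,0.003],0],
  [[0.27,-0.57,0],[0,0,0.006],0],
  [[0.36,-0.76,0],[0,0,0.01],0],
  [[0.45,-0.95,0],[0,0,0.014],0],
])

```text
clock: 17.82
tcp_pos: [0.4062, 0.0214, 0.1951]
eef_rot: [[0.983, 0.183, -0.001], [0.183, -0.983, 0.0], [-0.001, -0.0, -1.0]]
contact_force: [-0.7, -0.5, -2.9]
width: 0.0138
grip_force: 50.0
```

```bash
python3 - <<'E'
from h import *
s=monitor.state();print(s['clock'],s['tcp_pos'],s['joint_pos']); plan([.4475,.227,.196],0,2)
E
```

```text
17.8167 [0.40622521 0.02143337 0.19513896] [-5.79795900e-01 -2.82551517e+01  1.14906682e+02  8.15034809e-03
  9.34217064e+01  7.88618275e+01]
[0.391, -0.973, -0.004] [-0.0, 0.0001, 0.0147]
[0.3, -1.004, -0.004] [-0.0, 0.0001, 0.0147]
```

servo_tool([
  [[0.09,-0.2,0],[0,0,0.004],0],
  [[0.17,-0.4,0],[0,0,0.008],0],
  [[0.25,-0.59,0],[0,0,0.012],0],
  [[0.33,-0.77,0],[0,0,0.015],0],
  [[0.4,-0.94,0],[0,0,0.018],0],
])

```text
clock: 18.23
tcp_pos: [0.4282, 0.1212, 0.195]
eef_rot: [[0.997, 0.072, -0.001], [0.072, -0.997, -0.0], [-0.001, -0.0, -1.0]]
contact_force: [0.5, -1.4, -3.8]
width: 0.014
grip_force: 50.0
```

servo_tool([
  [[0.05,-0.16,0],[0,0,0.003],0],
  [[0.1,-0.31,0],[0,0,0.006],0],
  [[0.14,-0.44,0],[0,0,0.008],0],
  [[0.17,-0.55,0],[0,0,0.01],0],
  [[0.19,-0.63,0],[0,0,0.01],0],
])

```text
clock: 18.65
tcp_pos: [0.4425, 0.1851, 0.195]
eef_rot: [[1.0, 0.01, -0.002], [0.01, -1.0, -0.0], [-0.002, 0.0, -1.0]]
contact_force: [0.3, -0.1, -2.7]
width: 0.0136
grip_force: 50.0
```

servo_tool([
  [[0.01,-0.06,0],[0,0,0],0],
  [[0.02,-0.1,0],[0,0,0],0],
  [[0.02,-0.12,0],[0,0,0],0],
  [[0.02,-0.12,0],[0,0,0],0],
  [[0.02,-0.12,0],[0,0,0],0],
])

```text
clock: 19.07
tcp_pos: [0.4451, 0.1954, 0.1961]
eef_rot: [[1.0, 0.009, -0.0], [0.009, -1.0, -0.0], [-0.0, 0.0, -1.0]]
contact_force: [0.3, -0.5, -3.3]
width: 0.0137
grip_force: 50.0
```

```bash
python3 - <<'E'
from h import *
for c in ['wrist','side','top']:
  cv2.imwrite(f'pics/{c}4.png',eyes.snapshot(c))
  for n in ['tray','tray_pocket','ball_center','magnifier','view_point']:
    print(c,n,[(np.round(d['xyz'],4).tolist(),round(d['p'],2)) for d in eyes.landmark_of(c,n)[:2]])
s=monitor.state();print(s['clock'],s['tcp_pos'],s['contact_force']);plan([.4475,.227,.196],0,1)
E
```

```text
wrist tray [([0.4395, 0.1945, 0.1524], 0.92)]
wrist tray_pocket []
wrist ball_center [([0.5251, 0.1948, 0.1689], 0.89)]
wrist magnifier []
wrist view_point []
side tray [([0.4351, 0.1929, 0.1531], 0.89), ([0.7291, 0.0045, 0.0019], 0.46)]
side tray_pocket [([0.5302, 0.1983, 0.1682], 0.69), ([0.5954, -0.0082, 0.0009], 0.48)]
side ball_center [([0.5247, 0.1943, 0.1691], 0.46)]
side magnifier [([0.401, -0.0078, -0.0076], 0.36)]
side view_point []
top tray [([0.4352, 0.1969, 0.155], 0.63), ([0.7316, 0.0037, -0.0013], 0.37)]
top tray_pocket [([0.5259, 0.1974, 0.1736], 0.59)]
top ball_center [([0.5274, 0.1953, 0.1713], 0.53)]
top magnifier [([0.5275, 0.2002, 0.1714], 0.43)]
top view_point []
19.9667 [0.44515098 0.19573139 0.1961428 ] [ 0.51496436  1.15871803 -3.2994926 ]
[0.026, -0.312, 0.001] [-0.0, -0.0, 0.0015]
```

View pics/side4.png

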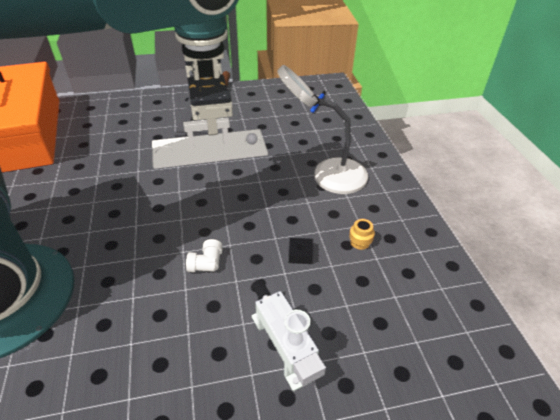

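View pics/top4.png

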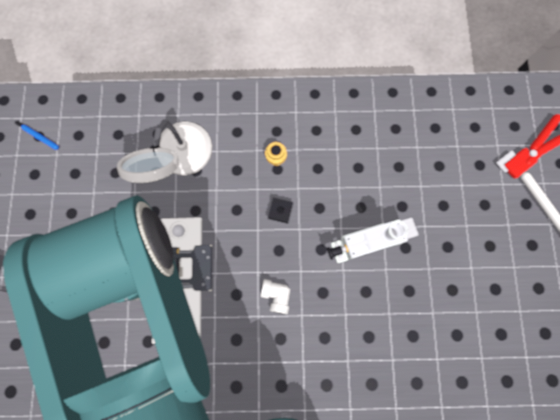

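The side view shows the tray level with the ball at (250,140), and the lens well clear at (297,85). The fittings are undisturbed. The last 31 mm go slowly.

servo_tool([
  [[0.01,-0.04,0],[0,0,0],0],
  [[0.02,-0.1,0],[0,0,0],0],
  [[0.03,-0.17,0],[0,0,0],0],
  [[0.04,-0.23,0],[0,0,0],0],
  [[0.04,-0.28,0],[0,0,0],0],
])

```text
clock: 20.38
tcp_pos: [0.449, 0.2247, 0.1961]
eef_rot: [[1.0, 0.01, -0.0], [0.01, -1.0, 0.0], [-0.0, -0.0, -1.0]]
contact_force: [0.1, 0.6, -2.3]
width: 0.0138
grip_force: 50.0
```

servo_tool([
  [[0,-0.02,0],[0,0,0],0],
  [[0,-0.03,0],[0,0,0],0],
  [[0,-0.03,0],[0,0,0],0],
  [[0,-0.03,0],[0,0,0],0],
  [[0,-0.03,0],[0,0,0],0],
])

```text
clock: 20.8
tcp_pos: [0.4489, 0.2266, 0.1962]
eef_rot: [[1.0, 0.009, 0.0], [0.009, -1.0, -0.0], [0.0, 0.0, -1.0]]
contact_force: [0.2, -0.6, -3.2]
width: 0.014
grip_force: 50.0
```

servo_tool([
  [[0,0,0],[0,0,0],0],
  [[0,0,0],[0,0,0],0],
  [[0,0,0],[0,0,0],0],
  [[0,0,0],[0,0,0],0],
  [[0,0,0],[0,0,0],0],
])

```text
clock: 21.22
tcp_pos: [0.4489, 0.2267, 0.1962]
eef_rot: [[1.0, 0.009, 0.0], [0.009, -1.0, 0.0], [0.0, -0.0, -1.0]]
contact_force: [-0.6, 0.1, -3.5]
width: 0.0134
grip_force: 50.0
```

```bash
python3 - <<'E'
from h import *
for c in ['wrist','side','top']:
  eyes.snapshot(c)
  for n in ['ball_center','tray_pocket','knob']:
    print(c,n,[(np.round(d['xyz'],4).tolist(),round(d['p'],2)) for d in eyes.landmark_of(c,n)[:1]])
s=monitor.state();print(s['clock'],s['tcp_pos'],s['contact_force'],s['grip_force'],s['dq'])
E
```

```text
wrist ball_center [([0.5316, 0.2277, 0.1695], 0.72)]
wrist tray_pocket [([0.5328, 0.2272, 0.1674], 0.68)]
wrist knob []
side ball_center [([0.53, 0.2252, 0.1696], 0.67)]
side tray_pocket [([0.5331, 0.2324, 0.1673], 0.98)]
side knob [([0.4897, -0.1306, 0.061], 0.8)]
top ball_center [([0.5303, 0.2249, 0.1702], 0.68)]
top tray_pocket [([0.5292, 0.2289, 0.1693], 0.66)]
top knob [([0.4929, -0.1272, 0.0642], 0.84)]
21.8167 [0.44885312 0.22674847 0.19614966] [ 0.78821884  0.51842128 -2.6975443 ] 49.99423027038574 [ 0.06376367  0.03631248  0.00902184 -0.06612988 -0.03643645  0.04485664]
```

The ball is at (0.531, 0.226, 0.170), at the view point. The knob is home and the arm is at rest.

```bash
python3 -c "
from bench import workorder
print(workorder.sign_off())"
```

```text
the job is handed in; nothing more can be done
None
```

The job is handed in: the slide was pulled once and sprang home, and the tray is held level and still with the ball in its pocket within a few millimetres of where I measured the view point; sign-off gave no verdict.

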